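# Stand the fallen staining jar up in its rack and close up the row

## Task

One of the three slide-staining jars has fallen over in the blue rack on the microscopy desk. Stand it up on its foot in the gap where it lies, between its two neighbours, without knocking them over, then push the orange follower plate along the rack until all three jars stand closed up in a row against the blue end wall.

Things in the scene. Friction and masses are not known exactly. Their poses are not given: they have to be found in the camera images.
- rack: fixed blue channel along its own y (x across it, away from the robot). Origin on the desk in its mid-plane. Black floor 6 mm above the desk, from y = -199 to 241 mm; 72 mm wide inside; side rails 31 mm high, 5 mm thick. At the -y end a blue wall 50 mm high, inner face at y = -190 mm; the +y end is open, behind the follower.
- follower (a joint): travel (m) of the orange follower plate along the rack toward the end wall, about 1 N of friction. At value v its pushing face is at y = 210 mm - v in the rack's frame. Three standing jars pressed together against the end wall stop it at 0.202.
- follower_top (a point): centre of the follower plate's top edge, 59 mm above the desk. The plate is upright, 68 mm wide across the rack and 8 mm thick (4 mm to either side of this point). Behind it (+y) a ledge 6 mm thick and 12 mm long lies just over the rack's floor.
- jar_red: staining jar, white with a red cap: square foot 66 x 66 x 10 mm, on it a square column 32 x 32 mm up to 74 mm, then a round cap 46 mm wide up to 88 mm. Foot-heavy, 0.15-0.3 kg. Origin: centre of the foot's underside, z toward the cap. Fallen: lies along the rack, cap toward the follower (+y), on its cap and one foot edge (the other edge is 72 mm above the desk).
- jar_green: staining jar, white with a green cap: square foot 66 x 66 x 10 mm, on it a square column 32 x 32 mm up to 74 mm, then a round cap 46 mm wide up to 88 mm. Foot-heavy, 0.15-0.3 kg. Origin: centre of the foot's underside, z toward the cap. Stands on one side of the fallen jar.
- jar_yellow: staining jar, white with a yellow cap: square foot 66 x 66 x 10 mm, on it a square column 32 x 32 mm up to 74 mm, then a round cap 46 mm wide up to 88 mm. Foot-heavy, 0.15-0.3 kg. Origin: centre of the foot's underside, z toward the cap. Stands on the other side (green and yellow may change places).
- slide_box: bystander on the desk beyond the rack: flat closed slide box, orange with a grey lid, 80 x 95 x 32 mm, origin at the centre of its underside.
- pot: bystander on the desk on the robot's side of the rack: small specimen pot with a blue cap, 40 mm across and 50 mm tall, origin at the centre of its underside.

How it is judged:
On the way, in this order (a step that is already met when the one before it is completed fails the run):
1. the red-capped jar stands upright on its foot on the rack's floor (tilt under 5 degrees), between its neighbours, while the row is still open (angle between jar_red's own z axis and vertical below 0.09 rad and z of jar_red in the frame of rack between 0 and 0.011 m and x of jar_red in the frame of rack between -0.008 and 0.008 m and y of jar_red in the frame of rack between -0.125 and 0.13 m), for 0.2 s.
2. the follower has pushed the row together against the end wall, with at most 9 mm of slack left in all (follower value above 0.193) (value of joint follower above 0.193 m), for 0.1 s.
At the end, for the whole second after the job is handed in: The red-capped jar is in the middle of the row, and all three jars stand upright on their feet (tilt under 5 degrees) on the rack's floor between its rails, at rest, in one row from the end wall to the follower with the gaps in the row adding up to at most 9 mm (follower value above 0.193) (angle between each of jar_red, jar_green, jar_yellow's own z axis and vertical below 0.09 rad and z of jar_red in the frame of rack between 0 and 0.011 m and x of jar_red in the frame of rack between -0.008 and 0.008 m and y of jar_red in the frame of rack between -0.168 and -0.012 m and linear speed of each of jar_red, jar_green, jar_yellow below 0.02 m/s and z of jar_green in the frame of rack between 0 and 0.011 m and x of jar_green in the frame of rack between -0.008 and 0.008 m and y of jar_green in the frame of rack between -0.168 and -0.012 m and z of jar_yellow in the frame of rack between 0 and 0.011 m and x of jar_yellow in the frame of rack between -0.008 and 0.008 m and y of jar_yellow in the frame of rack between -0.168 and -0.012 m and y of jar_red in the frame of rack between -0.105 and -0.075 m and value of joint follower above 0.193 m); the robot touches nothing.
It fails at once if a standing neighbour (green or yellow cap) is tipped more than 20 degrees (angle between any of jar_green, jar_yellow's own z axis and vertical above 0.35 rad).
It fails at once if the fingers press on any jar with more than 40 N (contact force between the fingers and jar_red above 40 N or contact force between the fingers and jar_green above 40 N or contact force between the fingers and jar_yellow above 40 N).
It fails at once if the slide box or the specimen pot is pushed more than 15 mm from its place (distance of any of slide_box, pot from where it was at the start of the episode above 0.015 m).
It also fails if it takes over 54 s, if anything falls off the work surface, if the arm or the gripper's body presses on something with over 40 N, if the wrist force passes 120 N, or if a joint passes its speed limit or range.

## Robot

A 6-joint arm with a two-finger parallel gripper is mounted at the origin on the work surface. World frame = base frame: x ahead of the robot, y to its left, z up, the work surface at z = 0. Lengths are in m, angles in rad, forces in N, time in s.
With the tool pointing down it reaches from about 0.375 to 0.9 m from the base axis. Payload 3.1 kg.
Tool frame: the origin (TCP) lies midway between the tips of the shut fingers; the grasp point (between the pads) lies 19 mm behind it; z points along the fingers, y is the line along which they close (so a half turn about z gives the same grasp; the last joint's range is limited). The gripper opens to 87 mm and grips with 3 to 60 N. Pads are 19 mm wide; open, the fingers measure 117 mm over their backs; the gripper's body (75 mm by 190 mm) begins 51 mm behind the grasp point.
Start: joints at [-0.178, 0.527, 1.433, -0, 1.181, -0.178], TCP at [0.625, 0, 0.223] pointing down, gripper open.
Joint ranges: [-3.08, 3.08], [-0.75, 2.2], [0.22, 2.44], [-1.43, 4.57], [0, 2.65], [-2.85, 2.85]. Speed limits (rad/s): [2.79, 2.79, 3.14, 3.14, 3.14, 3.14].

## Interface

Orientations are given as a rotation vector (axis times angle).
In Python, from station import bot gives the robot as it stands.
- The arm moves only by the tool arm_command, never from a script. Its argument "increments" is a list of rows, each a list of 5 numbers: the shift along the tool's x, y, z in mm, then the turn about the tool's z in degrees, then the opening, from 0 (shut) to 1 (fully open). In form: [[dx, dy, dz, twist, gripper], ...]. A call has 1 to 10 rows; each row is the pose to reach, as a shift and turn from the pose commanded when the call began, along the tool's axes at that moment; what a row does not reach only later rows make up. A row lasts 1/8 s, in which the tool goes at most 62.5 mm and 10.7 degrees, less where a joint would pass 70% of its speed; a pose out of reach is approached as far as the arm can. A call with a gripper value outside its range is refused whole. The fingers move at their own pace and stop on an object; the grip force is fixed at half the most. Time passes only in rows, so rows that repeat a pose let the fingers close. It gives the time, the measured TCP pose, the force, the opening and the grip force at its end, in the units of the state.
- bot.get_state(): the state, without advancing time (a new reading comes with each control period).
- bot.read_camera(name): name is "scene" or "side" or "wrist"; returns the picture (400x640x3 uint8, blue, green, red); there is no depth.
- bot.camera_model(name): a dict with "fx", "fy", "cx", "cy" (pixels), "R" (3x3) and "t" (3): a world point X has camera coordinates R X + t. Camera axes: x right, y down, z forward; pixel columns grow to the right and rows downward; lengths in m; the calibration is good to about 2 mm. The wrist camera is an equidistant fisheye: a pixel r from the principal point sees the ray r / f radians off the axis. A picture is of the moment at which its call begins: read the wrist's pose just before it. camera_model takes no time and is no camera call; for the wrist camera it gives the pose at the moment of the call.
- bot.hand_in(): hands the job in; it is judged then, once.
The state is a dict: "clock": time; "joint_positions": joint angles; "qd": joint speeds; "joint_torque": joint torques, N m; "position": TCP position; "tcp_rot": TCP orientation; "wrist_force": force on the tool from outside, world axes, zero at the start; "ft_torque": the same for the moment, N m; "width": finger opening in m; "grasp_force": force on a finger pad.
Only numpy, scipy, OpenCV 4.12 (cv2) and the standard library are available. Lean on these libraries where they do the work, as an engineer would, in place of code of your own. Each camera call takes 0.05 s, during which the arm holds its last target. There are 200 camera calls.

## Working session

There is one attempt and no reset: what is moved stays moved. The work goes in short steps, Python scripts to look and compute and a tool call to move; the robot and the scene stay as the last step left them, time stands still between calls to the robot, and variables do not carry over. Pictures are saved under pics/ and viewed, at most 10 in all, crops included, and the job is handed in when it is done.

Besides the shell and the picture viewer there is one more tool, called after "Emit:" as name(argument=value, ...), one argument or row to a line, values as JSON. arm_command: Moves the arm, as the interface text tells. Its arguments: {"type":"object","properties":{"increments":{"type":"array"}},"required":["increments"]}

```bash
mkdir -p pics; ls; python3 - <<'E'
from station import bot
import cv2,numpy as np
s=bot.get_state();print({k:np.round(v,3) for k,v in s.items()})
a=bot.read_camera("scene");b=bot.read_camera("side")
cv2.imwrite("pics/scene0.png",a);cv2.imwrite("pics/side0.png",b)
for n in("scene","side"):print(n,bot.camera_model(n))
E
```

```text
pics
{'clock': np.float64(0.0), 'joint_positions': array([-0.179,  0.528,  1.434,  0.   ,  1.181, -0.179]), 'qd': array([ 0.001, -0.   , -0.   ,  0.002, -0.001, -0.   ]), 'joint_torque': array([-1.0000e-03, -4.4005e+01, -1.7659e+01,  6.3000e-02,  5.8000e-02,
       -0.0000e+00]), 'position': array([0.624, 0.   , 0.222]), 'tcp_rot': array([-2.22e+00, -2.22e+00,  2.00e-03]), 'wrist_force': array([ 0.111, -0.552,  0.53 ]), 'ft_torque': array([-0.033,  0.02 ,  0.002]), 'grasp_force': np.float64(0.0), 'width': np.float64(0.087)}
scene {'fx': 408.4449486663843, 'fy': 408.4449486663843, 'cx': 322.8063953091494, 'cy': 196.55870311367377, 'R': array([[ 0.13884591,  0.99031262, -0.00165197],
       [ 0.83034249, -0.11732617, -0.54476226],
       [-0.53967876,  0.07426632, -0.8385889 ]]), 't': array([-0.11619282, -0.4365078 ,  1.18130459])}
side {'fx': 458.594562594296, 'fy': 458.594562594296, 'cx': 316.5170939518423, 'cy': 202.4621280271637, 'R': array([[-0.98149419, -0.19139085, -0.00622068],
       [-0.1431054 ,  0.75468679, -0.64028798],
       [ 0.12723992, -0.62754872, -0.76810976]]), 't': array([0.53681553, 0.09631967, 0.7970801 ])}
```

View pics/scene0.png

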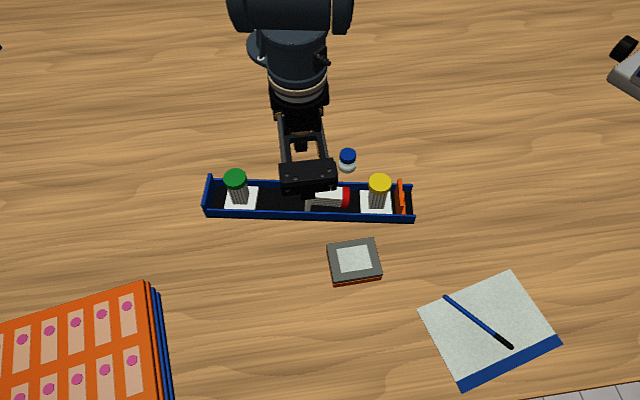

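View pics/side0.png

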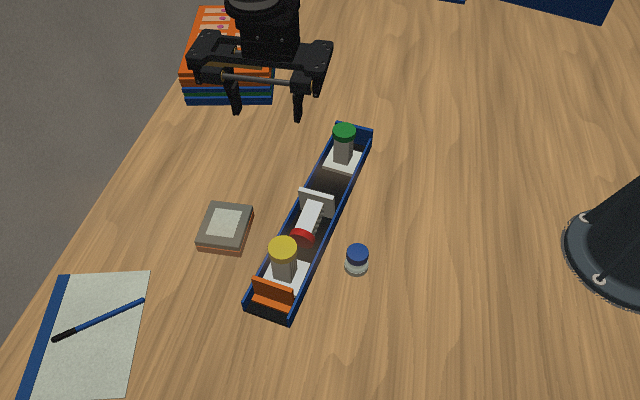

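The scene view shows green (235,178) at the wall end, the fallen red jar (cap 347,196), yellow (380,182), and the follower at (402,197). The side view agrees. I'll zoom in for the rack corners.

```bash
python3 - <<'E'
import cv2,numpy as np
a=cv2.imread("pics/scene0.png")[160:235,190:430];b=cv2.imread("pics/side0.png")[115:330,235:380]
A=cv2.resize(a,None,fx=3.3,fy=3.3,interpolation=cv2.INTER_CUBIC);B=cv2.resize(b,None,fx=1.6,fy=1.6)
cv2.imwrite("pics/z1.png",A)
cv2.imwrite("pics/z2.png",cv2.resize(b,None,fx=2.75,fy=2.75,interpolation=cv2.INTER_CUBIC))
E
```

```text
(no output)
```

View pics/z1.png

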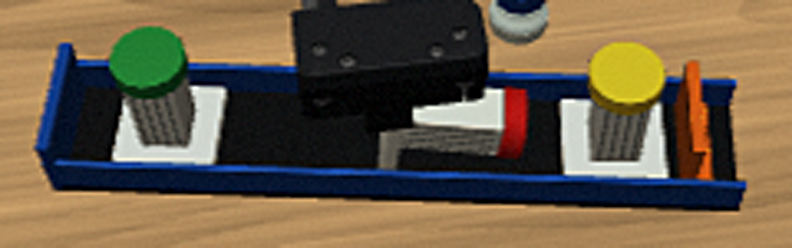

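View pics/z2.png

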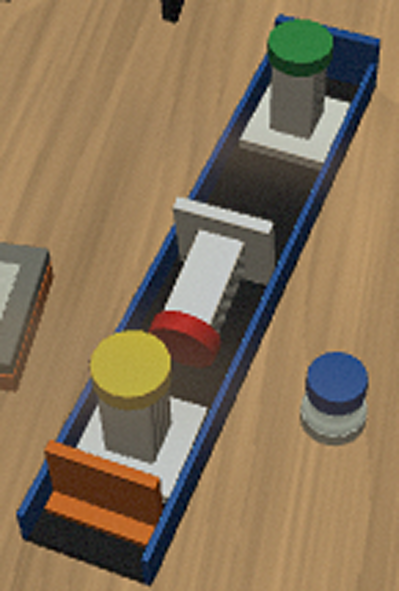

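The crops give me the rack corners, cap centres, red foot and follower edges. I'll fit the rack pose to them.

```bash
cat > h.py <<'E'
import numpy as np
from station import bot
from scipy.optimize import least_squares
def proj(cam,X):
    m=bot.camera_model(cam);c=np.asarray(X)@m["R"].T+m["t"]
    return np.stack([m["fx"]*c[...,0]/c[...,2]+m["cx"],m["fy"]*c[...,1]/c[...,2]+m["cy"]],-1)
def w(p,L):
    c,s=np.cos(p[2]),np.sin(p[2]);L=np.asarray(L,float)
    return np.stack([p[0]+c*L[...,0]-s*L[...,1],p[1]+s*L[...,0]+c*L[...,1],L[...,2]],-1)
E
python3 - <<'E'
from h import *
S=lambda u:np.array([190,160])+np.array(u)/3.3
D=lambda u:np.array([235,115])+np.array(u)/2.75
# params x,y,yaw, yg, yy, v, yr(pivot edge), xg, xy
def obs(p):
    yg,yy,v,yr,xg,xy=p[3:]
    f=.210-v
    return [("scene",(.041,-.199,.05),S((39,150))),("scene",(-.041,-.199,.05),S((62,44))),
    ("scene",(.041,.241,.031),S((745,183))),("scene",(.041,.241,0),S((741,208))),("scene",(-.041,.241,.031),S((737,80))),
    ("scene",(.041,-.199,0),S((55,188))),
    ("side",(.041,-.199,.05),D((279,15))),("side",(-.041,-.199,.05),D((380,39))),
    ("side",(-.041,.241,0),D((150,584))),("side",(.041,.241,.031),D((22,516))),
    ("scene",(xg,yg,.094),S((149,56))),("side",(xg,yg,.094),D((301,42))),
    ("scene",(xy,yy,.094),S((627,73))),("side",(xy,yy,.094),D((130,363))),
    ("side",(.034,f+.004,.059),D((47,446))),("side",(-.034,f+.004,.059),D((161,485))),
    ("side",(.033,yr+.008,.072),D((176,199))),("side",(-.033,yr+.008,.072),D((272,224)))]
def res(p):
    return np.concatenate([proj(c,w(p,L))-u for c,L,u in obs(p)])
r=least_squares(res,[.6,0,0,-.1,.17,.01,0,0,0],loss="soft_l1")
print(np.round(r.x,4),"yaw deg",np.degrees(r.x[2]))
print(np.round(res(r.x).reshape(-1,2),1).tolist())
np.save("rack.npy",r.x)
p=r.x
for n,L in(("red foot top edge",(0,p[6]+.008,.072)),("follower back",(0,.218-p[5],.05)),("green",(0,p[3],0)),("yellow",(0,p[4],0))):print(n,np.round(w(p,L),4))
E
```

```text
[ 5.416e-01 -6.700e-03 -1.732e-01 -1.270e-01  1.603e-01  7.000e-03
  1.090e-02 -5.000e-04  2.200e-03] yaw deg -9.925622782410002
[[-1.3, -1.2], [-0.7, -1.6], [0.8, -0.3], [-0.8, -0.4], [-0.2, -1.9], [-0.2, -0.3], [-1.3, -0.3], [-0.3, 0.1], [0.5, 1.8], [-2.6, 0.3], [-0.2, -1.1], [-0.7, -0.0], [-0.2, -1.3], [-0.6, -0.1], [0.0, -0.0], [-0.9, -0.3], [-0.3, -0.6], [-0.0, 0.3]]
red foot top edge [0.5449 0.0119 0.072 ]
follower back [0.578  0.2012 0.05  ]
green [ 0.5197 -0.1318  0.    ]
yellow [0.5692 0.1512 0.    ]
```

Emit:
arm_command(
  increments=[
    [10,-20,10,3,0.5],
    [20,-40,30,6,0.5],
    [32,-62,60,9.9,0.5],
    [39,-75,90,9.9,0.5],
    [39,-75,120,9.9,0.5],
    [39,-75,120,9.9,0.5],
  ],
)

```text
clock: 0.85
position: [0.5478, 0.0394, 0.1005]
tcp_rot: [-2.401, -2.019, 0.006]
wrist_force: [0.6, 0.5, 0.2]
width: 0.0449
grasp_force: 0.0
```

```bash
cat >> h.py <<'E'
import cv2
from scipy.spatial.transform import Rotation as Ro
def st():
    s=bot.get_state();p=np.load("rack.npy");c,n=np.cos(p[2]),np.sin(p[2]);d=s["position"][:2]-p[:2]
    R=Ro.from_rotvec(s["tcp_rot"]).as_matrix()
    print("t",round(s["clock"],2),"rack mm",np.round([1e3*(c*d[0]+n*d[1]),1e3*(-n*d[0]+c*d[1]),1e3*s["position"][2]],1),
     "err deg",np.round(np.degrees(np.arctan2(R[1,1],R[0,1])-p[2]),2),"F",np.round(s["wrist_force"],1),"w",round(1e3*s["width"],1))
def pic(n,cams=(("side",(100,330,215,400)),("scene",(140,240,190,430)))):
    o=[]
    for c,(a,b,d,e) in cams:
        i=bot.read_camera(c)[a:b,d:e];f=min(800/len(cams)/i.shape[1],600/i.shape[0]);o.append(cv2.resize(i,None,fx=f,fy=f,interpolation=cv2.INTER_CUBIC))
    H=max(i.shape[0] for i in o);cv2.imwrite(f"pics/{n}.png",np.hstack([cv2.copyMakeBorder(i,0,H-i.shape[0],0,0,0) for i in o]))
E
python3 - <<'E'
from h import *
st();pic("a1")
E
```

```text
t 0.85 rack mm [ -1.8  46.5 100.5] err deg 0.03 F [0.6 0.5 0.2] w 44.9
```

View pics/a1.png

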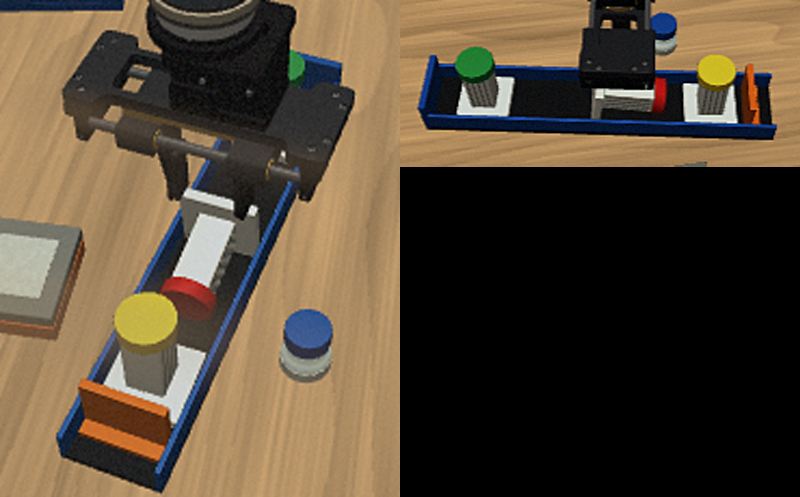

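Both fingers line up over the red foot, on either side of the column. I'll lower them to z≈60 behind the foot's upper edge, then creep toward -y until they touch.

Emit:
arm_command(
  increments=[
    [1,2,20,0,0.5],
    [1,2,38,0,0.5],
    [1,2,41,0,0.5],
    [-4,2,41,0,0.5],
    [-7,2,41,0,0.5],
    [-9,2,41,0,0.5],
    [-11,2,41,0,0.5],
    [-13,2,41,0,0.5],
  ],
)

```text
clock: 1.95
position: [0.5498, 0.0258, 0.0617]
tcp_rot: [2.405, 2.021, 0.0]
wrist_force: [-0.4, 0.8, -0.2]
width: 0.0438
grasp_force: 0.2
```

```bash
python3 - <<'E'
from h import *
st();pic("a2",(("side",(100,330,215,400)),("wrist",(0,400,0,640))))
E
```

```text
t 1.95 rack mm [ 2.4 33.4 61.7] err deg 0.03 F [-0.4  0.8 -0.2] w 43.8
```

View pics/a2.png

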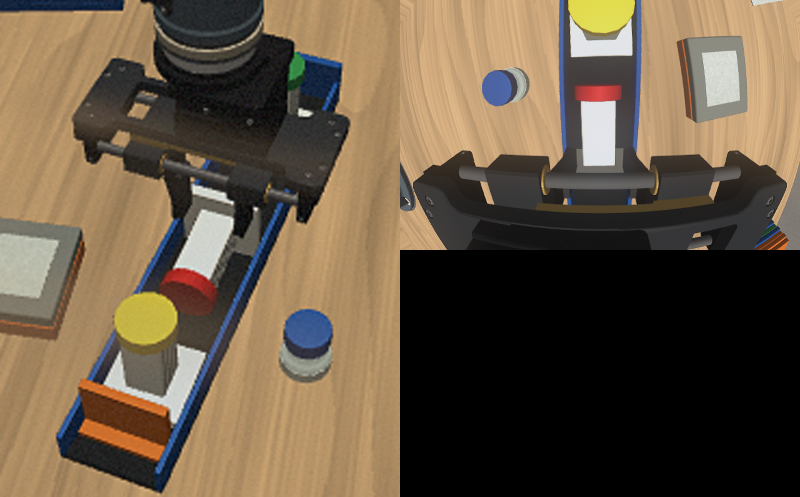

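Emit:
arm_command(
  increments=[
    [-4,-1,1,0,0.5],
    [-9,-1,1,0,0.5],
    [-15,-1,1,0,0.5],
    [-22,-1,2,0,0.5],
  ],
)

```text
clock: 2.55
position: [0.5447, 0.0039, 0.0595]
tcp_rot: [-2.405, -2.022, 0.0]
wrist_force: [-0.1, 0.9, 1.2]
width: 0.0435
grasp_force: 0.2
```

```bash
cat >> h.py <<'E'
def red(i):
    h=cv2.cvtColor(i,cv2.COLOR_BGR2HSV);m=((h[...,0]<6)|(h[...,0]>174))&(h[...,1]>150)&(h[...,2]>60)
    m[:115]=0;m[330:]=0;m[:,:230]=0;m[:,400:]=0
    n,l,s,c=cv2.connectedComponentsWithStats(m.astype(np.uint8));k=1+np.argmax(s[1:,4]);return s[k].tolist(),c[k].round(1)
E
python3 - <<'E'
from h import *
st();print(red(cv2.imread("pics/side0.png")),red(bot.read_camera("side")))
p=np.load("rack.npy")
ctr=lambda e,y0:(lambda c,s:[0,y0+33e-3*-s+81e-3*c,.006+33e-3*c+81e-3*s])(np.cos(e),np.sin(e))
for d in(-7,0,7,15,25):print(d,proj("side",w(p,ctr(np.radians(d),.0105))).round(1))
E
```

```text
t 2.55 rack mm [ 1.3 11.  59.5] err deg 0.03 F [-0.1  0.9  1.2] w 43.5
([289, 228, 26, 16, 184], array([302.4, 233.6])) ([292, 204, 27, 27, 552], array([304.7, 216.6]))
-7 [300.5 239.2]
0 [301.1 234.3]
7 [301.9 228.9]
15 [303.2 222.4]
25 [305.3 213.8]
```

The cap centroid rose to the spot predicted for about 20° of rotation, so the jar is pivoting without sliding. I'll carry it past the balance point with the fingers opened wider to clear the cap.

Emit:
arm_command(
  increments=[
    [-5,-1,1,0,0.56],
    [-11,-1,3,0,0.6],
    [-16,-1,5,0,0.62],
    [-21,-1,8,0,0.62],
    [-26,-1,11,0,0.62],
    [-31,-1,14,0,0.62],
    [-38,-1,15,0,0.62],
    [-46,-1,15,0,0.62],
    [-55,-1,15,0,0.62],
    [-66,-1,15,0,0.62],
  ],
)

```text
clock: 3.85
position: [0.5326, -0.0611, 0.0447]
tcp_rot: [2.404, 2.022, 0.0]
wrist_force: [0.6, -0.1, 0.7]
width: 0.0538
grasp_force: 0.0
```

```bash
python3 - <<'E'
from h import *
st();pic("a3",(("side",(100,330,215,400)),("wrist",(0,400,0,640))))
E
```

```text
t 3.85 rack mm [  0.5 -55.2  44.7] err deg 0.04 F [ 0.6 -0.1  0.7] w 53.8
```

View pics/a3.png

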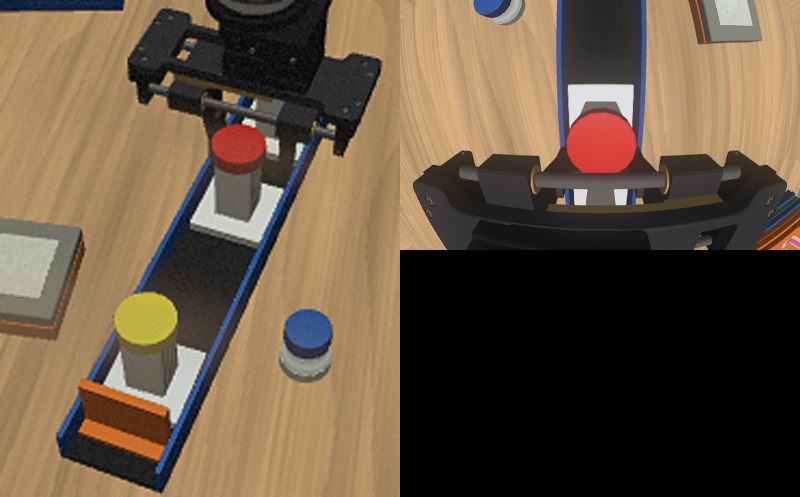

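The red jar stands upright between its neighbours: red cap at (238,140) in the side crop, foot flat in the channel. Next I'll lift clear, shut the fingers and go behind the follower.

Emit:
arm_command(
  increments=[
    [0,-0.5,-20,0,0.62],
    [0,-0.5,-50,0,0.62],
    [0,-0.5,-90,0,0.62],
    [40,-0.5,-100,0,0.3],
    [90,-0.5,-100,0,0],
    [140,-0.5,-100,0,0],
    [190,-0.5,-100,0,0],
    [240,-0.5,-100,0,0],
    [280,-0.5,-100,0,0],
    [296,-0.5,-100,0,0],
  ],
)

```text
clock: 5.2
position: [0.5828, 0.2334, 0.1445]
tcp_rot: [-2.402, -2.025, -0.0]
wrist_force: [-0.4, 0.6, 0.2]
width: 0.0014
grasp_force: 0.0
```

```bash
python3 - <<'E'
from h import *
st()
p=np.load("rack.npy");i=bot.read_camera("side")
s,c=red(i);print(s,c)
for y in(-.06,-.05,-.04,-.03,-.02):print(y,proj("side",w(p,(0,y,.090))).round(1))
E
```

```text
t 5.2 rack mm [ -0.8 243.6 144.5] err deg 0.18 F [-0.4  0.6  0.2] w 1.4
[313, 157, 25, 19, 368] [324.9 166.2]
-0.06 [331.5 154.8]
-0.05 [329.7 158.4]
-0.04 [327.8 162.1]
-0.03 [325.9 165.8]
-0.02 [323.9 169.6]
```

Emit:
arm_command(
  increments=[
    [-1,1,40,0,0],
    [-1,1,80,0,0],
    [-1,1,104,0,0],
    [-10,1,104,0,0],
    [-18,1,104,0,0],
    [-26,1,104,0,0],
    [-34,1,104,0,0],
    [-42,1,104,0,0],
    [-50,1,104,0,0],
    [-58,1,104,0,0],
  ],
)

```text
clock: 6.5
position: [0.5745, 0.1735, 0.0409]
tcp_rot: [2.404, 2.021, 0.002]
wrist_force: [0.8, 2.4, 1.7]
width: 0.0003
grasp_force: 1.3
```

```bash
python3 - <<'E'
from h import *
st();pic("a4")
E
```

```text
t 6.5 rack mm [  1.3 183.2  40.9] err deg 0.04 F [0.8 2.4 1.7] w 0.3
```

View pics/a4.png

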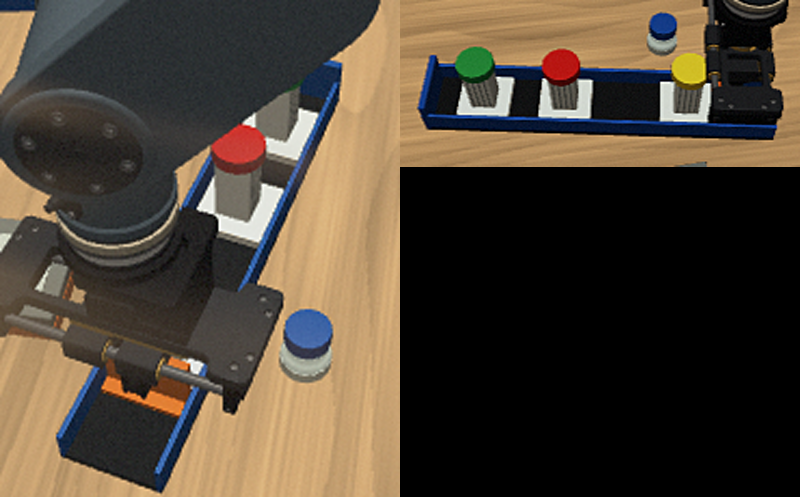

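The follower is pushing the yellow jar along, all jars are upright, and the force is about 2.4 N. I'll keep going.

Emit:
arm_command(
  increments=[
    [-8,-1,0,0,0],
    [-16,-1,0,0,0],
    [-24,-1,0,0,0],
    [-32,-1,0,0,0],
    [-40,-1,0,0,0],
    [-48,-1,0,0,0],
    [-56,-1,0,0,0],
    [-64,-1,0,0,0],
    [-72,-1,0,0,0],
    [-80,-1,0,0,0],
  ],
)

```text
clock: 7.85
position: [0.5589, 0.0948, 0.0405]
tcp_rot: [-2.405, -2.021, 0.001]
wrist_force: [2.2, 2.2, -1.5]
width: 0.0008
grasp_force: 1.2
```

Emit:
arm_command(
  increments=[
    [-8,0,0,0,0],
    [-16,0,0,0,0],
    [-24,0,0,0,0],
    [-32,0,0,0,0],
    [-40,0,0,0,0],
    [-46,0,0,0,0],
    [-52,0,0,0,0],
    [-57,0,0,0,0],
  ],
)

```text
clock: 8.85
position: [0.549, 0.039, 0.0405]
tcp_rot: [-2.404, -2.021, 0.001]
wrist_force: [0.7, 5.6, -0.8]
width: 0.0003
grasp_force: 2.2
```

```bash
python3 - <<'E'
from h import *
st();pic("a5")
E
```

```text
t 8.85 rack mm [-0.6 46.3 40.5] err deg 0.02 F [ 0.7  5.6 -0.8] w 0.3
```

View pics/a5.png

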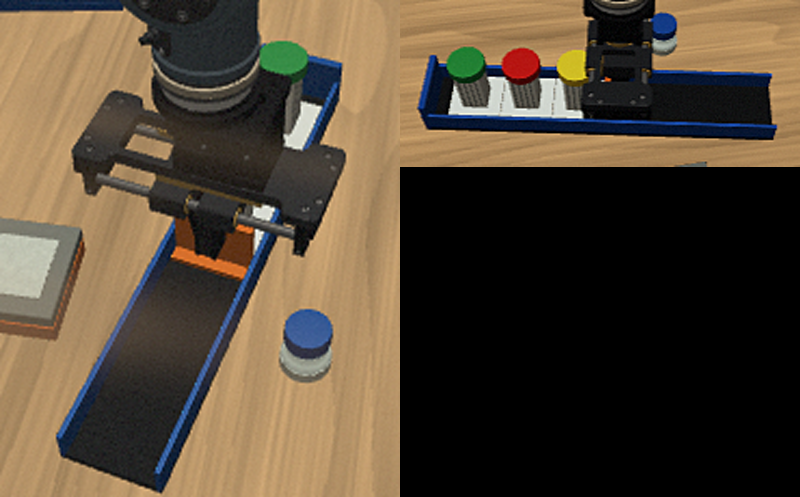

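The jars now touch each other in a row: green, red and yellow caps at (467,65), (521,65) and (573,68) in the scene crop. About 20 mm is left to the wall, so I'll finish slowly and watch the force.

Emit:
arm_command(
  increments=[
    [-4,0,0,0,0],
    [-8,0,0,0,0],
    [-12,0,0,0,0],
    [-14,0,0,0,0],
    [-16,0,0,0,0],
    [-17,0,0,0,0],
    [-18,0,0,0,0],
  ],
)

```text
clock: 9.82
position: [0.546, 0.0215, 0.0405]
tcp_rot: [-2.404, -2.021, 0.001]
wrist_force: [-1.3, 5.5, 0.6]
width: 0.0004
grasp_force: 2.3
```

Emit:
arm_command(
  increments=[
    [-1,0,0,0,0],
    [-2,0,0,0,0],
    [-3,0,0,0,0],
    [-4,0,0,0,0],
    [-4,0,0,0,0],
  ],
)

```text
clock: 10.45
position: [0.5455, 0.0191, 0.0405]
tcp_rot: [-2.405, -2.019, -0.002]
wrist_force: [-0.4, 10.5, 0.3]
width: 0.0009
grasp_force: 5.4
```

Emit:
arm_command(
  increments=[
    [-1,0,0,0,0],
    [-2,0,0,0,0],
    [-2,0,0,0,0],
  ],
)

```text
clock: 10.82
position: [0.5456, 0.019, 0.0406]
tcp_rot: [-2.405, -2.016, -0.006]
wrist_force: [2.2, 18.1, -0.1]
width: 0.0006
grasp_force: 8.8
```

The force climbed to 18 N with no further travel, so the row is hard against the wall. I'll back off gently and lift.

Emit:
arm_command(
  increments=[
    [4,0,0,0,0],
    [10,0,0,0,0],
    [20,0,0,0,0],
    [25,0,-30,0,0],
    [25,0,-80,0,0],
    [60,0,-110,0,0],
    [110,0,-120,0,0],
    [150,0,-120,0,0],
    [180,0,-120,0,0],
    [180,0,-120,0,0],
  ],
)

```text
clock: 12.08
position: [0.5767, 0.1947, 0.1607]
tcp_rot: [2.401, 2.025, 0.002]
wrist_force: [-0.2, -0.6, 0.7]
width: 0.0005
grasp_force: 0.0
```

```bash
python3 - <<'E'
from h import *
st();pic("a6")
p=np.load("rack.npy")
def crop(cam,X):
    u=proj(cam,w(p,X)); o,k=((215,100),400/185) if cam=="side" else ((190,140),400/240)
    return ((u-np.array(o))*k).round(0)
for n,y in(("green",-.157),("red",-.091),("yellow",-.025)):print(n,crop("scene",(0,y,.094)),crop("side",(0,y,.094)))
print("follower top v=.202",crop("scene",(0,.012,.059)),"v=.193",crop("scene",(0,.021,.059)))
E
```

```text
t 12.07 rack mm [-2.000e-01  2.044e+02  1.607e+02] err deg 0.22 F [-0.2 -0.6  0.7] w 0.5
green [50. 59.] [289.  44.]
red [105.  61.] [264.  91.]
yellow [160.  62.] [238. 143.]
follower top v=.202 [192.  80.] v=.193 [200.  80.]
```

View pics/a6.png

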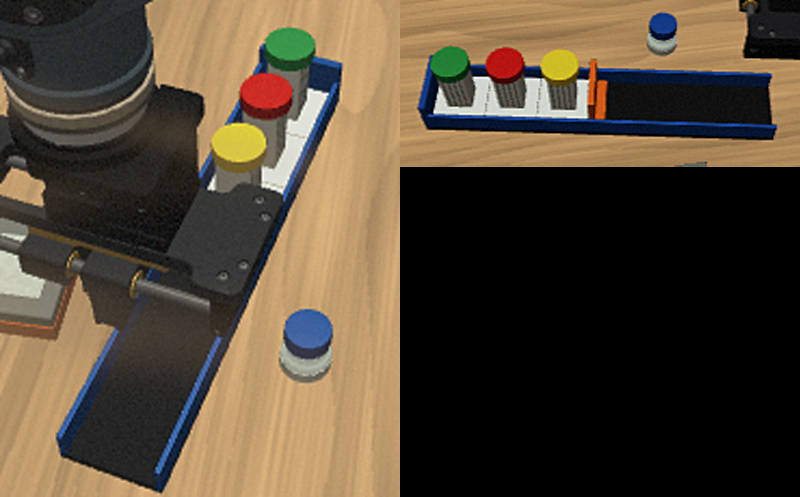

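All three jars stand closed up against the wall. The caps at (50/105/160, ~62) in the scene crop match the predicted positions, and the arm is clear.

```bash
python3 -c "
from station import bot
print(bot.hand_in())"
```

```text
the job is handed in; nothing more can be done
None
```

I stood the red jar up between its neighbours, pushed the row against the blue end wall until the follower would go no further, and handed the job in at about 12 s; the hand-in returned no verdict.

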